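# Press the bush home by a quarter turn

### The job

One of the two screw presses on the bench has a brass bush standing in a housing block under its ram. Take that press's crank by its upright knob and wind it clockwise until the ram touches the bush, then add a quarter of a turn to press it in, and let go, leaving the crank there. Do not turn the crank of the empty press.

Things in the scene. Friction and masses are not known exactly. Their poses are not given: they have to be found in the camera images.
- bush_top (a point): Top centre of the 36 mm brass bush in a 90 x 70 mm block, on the loaded press's screw axis, 85 mm above the bench. Axes are the press's: z up, -x its front (roughly towards the robot), +y its left post. Base 130 x 170 mm (x, y); crosshead 55 x 165, post ends 180 mm high. Press fixed. The bush slides only straight down, stiffly (100 N at the ram, about 7 N at the knob), and stays where pressed.
- crank (a joint): Loaded press's crank, rad; grows clockwise from above, lowering ram, crank and knob 4.77 mm per rad; stops at 0 and 4.7. Starts in 0 to 1. Arm direction from the axis, anticlockwise from the press's +x: -1.047 minus this value. The ram meets the bush at 2.094 (arm points to the press's front, -x); a quarter turn more is 3.665 (arm to its left, +y). Friction, 2 N at the knob, holds it where left.
- crank_knob (a point): Centre, half-way up, of the upright black knob on the loaded press's crank: round, 24 mm diameter, 60 mm high, spins freely on its own axis, 70 mm from the crank's axis. About 273 mm above the bench at joint value 0. The arm's top (18 mm wide) is 31 mm below this point, the 36 mm hub's top 26 mm below; nothing on the press is higher than the knob.
- spare_crank_knob (a point): Centre, half-way up, of the same knob on the other, empty press, which is alike but has nothing on its bed. Leave its crank alone.

How it is judged:
By the outcome, as a careful person would: the job done as asked, in the order asked, and still so for the second after the job is handed in, with the robot touching nothing.
It also fails if it takes over 42 s, if anything falls off the work surface, if the arm or the gripper's body presses on something with over 40 N, if the wrist force passes 120 N, or if a joint passes its speed limit or range.

### The arm

A 7-joint arm with a two-finger parallel gripper is mounted at the origin on the work surface. World frame = base frame: x ahead of the robot, y to its left, z up, the work surface at z = 0. Lengths are in m, angles in degrees, forces in N, time in s.
With the tool pointing down it reaches from about 0.425 to 0.975 m from the base axis. Payload 16.7 kg.
Tool frame: the origin (TCP) lies at the very end of the fingers, on their centre line; the grasp point (between the pads) lies 19 mm behind it; z points along the fingers, y is the line along which they close (so a half turn about z gives the same grasp; the last joint's range is limited). The gripper opens to 85 mm and grips with 20 to 120 N. Pads are 22 mm wide; open, the fingers measure 114 mm over their backs; the gripper's body (76 mm by 85 mm) begins 54 mm behind the grasp point. The pads swing forward as they close: fully open they stand 13 mm farther back than shut.
Start: joints at [54.746, 24.414, 4.234, 92.017, -1.954, 63.644, -3.845], TCP at [0.303, -0.603, 0.231] pointing down, gripper open.
Joint ranges: [-163.25, 163.25], [-28.42, 122.38], [-70.27, 78.77], [12.13, 141.07], [-58.53, 238.53], [9.26, 117.41], [-156.51, 156.51]. Speed limits (degrees/s): [108.29, 108.29, 136.94, 136.94, 172.46, 172.46, 172.46].

### API

Orientations are given as [roll, pitch, yaw] about the fixed x, y, z axes, in that order (R = Rz(yaw) Ry(pitch) Rx(roll)).
In Python, from cell import bot, grab_frame gives the robot as it stands.
- The arm moves only by the tool jog_arm, never from a script. Its argument "rows" is a list of rows, each an object of numbers: "tx", "ty", "tz": the shift along the world's x, y, z in m; "rx", "ry", "rz": the turn, a rotation vector about the world's x, y, z in rad. A call has 1 to 20 rows; each row shifts and turns the commanded pose from where the row before left it; what a row does not reach is not made up. A row lasts 1/10 s, in which the tool goes at most 50 mm and 8.59 degrees, less where a joint would pass 70% of its speed; a pose out of reach is approached as far as the arm can. A call with a gripper value outside its range is refused whole. "jaw" is the finger opening in m, from 0 to 0.0854, set as the call begins (left out, the last holds). The fingers move at their own pace and stop on an object; "newtons" is the grip in N (left out, the last holds). Time passes only in rows, so rows that do not move let the fingers close. It gives the time, the measured TCP pose, the force, the opening and the grip force at its end, in the units of the state.
- bot.sense(): the state, without advancing time (a new reading comes with each control period).
- grab_frame(name): name is "side" or "top"; returns a dict with "img" (384x512x3 uint8, red, green, blue), "depth" (384x512 float32, m along the optical axis (not along the pixel's ray), 0 where there is no reading), "vfov" (degrees; the focal length in pixels is half the picture's height over the tangent of half this angle, whatever the lens; pixels are square), "cx", "cy" (the principal point, pixels), "k1" (the pictures are not rectified: a ray, as slopes to the right and down, at radius r is drawn at 1 + k1 r^2 times it, then the intrinsics apply), "view" (4x4, takes a point from world to camera coordinates). Camera axes: x right, y up, looking along -z (the intrinsics and any distortion apply to the point x, -y, -z); pixel columns grow to the right and rows downward; lengths in m; the calibration is good to about 2 mm. A picture is of the moment at which its call begins.
- bot.sign_off(): hands the job in; it is judged then, once.
The state is a dict: "clock": time; "joint_positions": joint angles; "qd": joint speeds; "effort": joint torques, N m; "tcp_pos": TCP position; "tcp_rot": TCP orientation; "ft_force": force on the tool from outside, world axes, zero at the start; "moment": the same for the moment, N m; "grip_width": finger opening in m; "grasp_force": force on a finger pad.
Only numpy, scipy, OpenCV 4.12 (cv2) and the standard library are available. Lean on these libraries where they do the work, as an engineer would, in place of code of your own. Each camera call takes 0.05 s, during which the arm holds its last target. There are 200 camera calls.

## Working session

There is one attempt and no reset: what is moved stays moved. The work goes in short steps, Python scripts to look and compute and a tool call to move; the robot and the scene stay as the last step left them, time stands still between calls to the robot, and variables do not carry over. Pictures are saved under pics/ and viewed, at most 10 in all, crops included, and the job is handed in when it is done.

Besides the shell and the picture viewer there is one more tool, called after "Emit:" as a command line: name --argument value ..., lists and objects as JSON in quotes. jog_arm: Moves the arm, as the interface text tells. Its arguments: {"type":"object","properties":{"rows":{"type":"array","items":{"type":"object","properties":{"tx":{"type":"number"},"ty":{"type":"number"},"tz":{"type":"number"},"rx":{"type":"number"},"ry":{"type":"number"},"rz":{"type":"number"}}}},"jaw":{"type":"number"},"newtons":{"type":"number"}},"required":["rows"]}

```bash
mkdir -p pics
cat > h.py <<'E'
import numpy as np, cv2
from cell import bot, grab_frame
def K(f):
    fl=f['img'].shape[0]/2/np.tan(np.radians(f['vfov'])/2)
    return fl
def pts(f):
    """world point map from depth"""
    fl=K(f);h,w=f['depth'].shape
    u,v=np.meshgrid(np.arange(w),np.arange(h))
    xd=(u-f['cx'])/fl; yd=(v-f['cy'])/fl
    x,y=xd.copy(),yd.copy()
    for _ in range(10):
        s=1+f['k1']*(x*x+y*y); x,y=xd/s,yd/s
    d=f['depth']; P=np.stack([x*d,-y*d,-d,np.ones_like(d)],-1)
    return (P@np.linalg.inv(f['view']).T)[...,:3]
def save(f,n): cv2.imwrite(f'pics/{n}.png',f['img'][...,::-1])
E
python3 - <<'E'
from h import *
import pickle
print(bot.sense())
for n in('side','top'):
    f=grab_frame(n); save(f,n+'0'); pickle.dump(f,open(n+'.pkl','wb'))
    print(n,f['vfov'],f['cx'],f['cy'],f['k1'],np.linalg.inv(f['view'])[:3].round(3).tolist())
E
```

```text
{'clock': 0.0, 'joint_positions': array([54.74603774, 24.45135827,  4.23229467, 92.0535419 , -1.95401306,
       63.64456665, -3.84386841]), 'qd': array([ 0.0752355 ,  0.06066323, -0.06881064, -0.05061434, -0.00231252,
       -0.01198737,  0.02919739]), 'effort': array([-3.19153252e-03, -9.49842811e+01,  3.75795722e+00, -4.63506711e+01,
        1.90277706e-02,  1.00329181e-02,  2.28121172e-05]), 'tcp_pos': array([ 0.30293807, -0.60272358,  0.23058121]), 'tcp_rot': array([-1.79922963e+02,  6.02246508e-03,  2.66860919e+01]), 'ft_force': array([ 0.18606139, -0.0795634 , -0.19278846]), 'moment': array([ 0.00422927, -0.02555642,  0.01402374]), 'grasp_force': 0.0, 'grip_width': 0.08536608390123133}
side 51.69437175699984 250.47369972084988 191.83626840739734 0.023898910679831353 [[-0.744, 0.332, -0.579, 0.103], [-0.668, -0.377, 0.642, 0.494], [-0.005, 0.865, 0.503, 0.623]]
top 47.85108765530908 252.47001778530338 191.05691948705027 -0.07279154094991747 [[-0.017, 0.994, -0.112, 0.447], [-1.0, -0.016, 0.006, -0.021], [0.004, 0.112, 0.994, 1.178]]
```

View pics/top0.png

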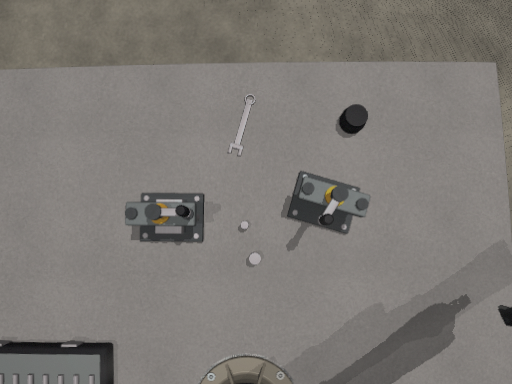

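View pics/side0.png

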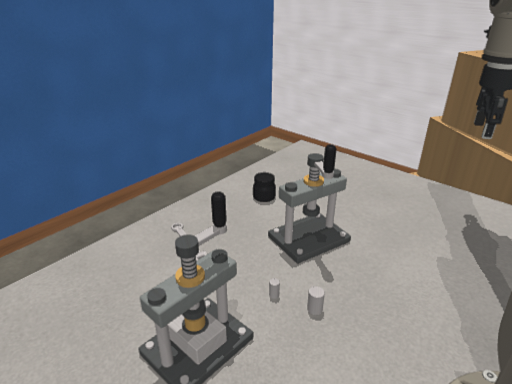

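The top view shows the loaded press at about (168,215): the block is under its crosshead and its knob is at (183,212), to the right of the hub at (153,211). In the side view it's the nearer press, with the bush at (194,320) and the knob at (219,209). The other press, top view (325,205), has an empty bed.

Run:
```python
from h import *
import pickle
for n,b in(('top',(115,185,215,250)),('side',(130,180,265,384))):
    f=pickle.load(open(n+'.pkl','rb'));P=pts(f);u0,v0,u1,v1=b
    p=P[v0:v1,u0:u1].reshape(-1,3); c=f['img'][v0:v1,u0:u1].reshape(-1,3).astype(int)
    ok=f['depth'][v0:v1,u0:u1].ravel()>0
    d=ok&(c.max(1)<45)
    for lo,hi in((.005,.03),(.15,.172),(.175,.20),(.225,.24),(.24,.262),(.262,.31)):
        m=ok&(p[:,2]>lo)&(p[:,2]<hi)&(p[:,0]>.3)
        if m.sum()>3: print(n,lo,hi,m.sum(),'med',np.median(p[m],0).round(4),'min',p[m].min(0).round(4),'max',p[m].max(0).round(4))
    m=ok&(p[:,2]>.155)&(p[:,2]<.172)
    if n=='top':
        r=cv2.minAreaRect((p[m][:,:2]*1000).astype(np.float32)); print('crosshead',r)
        m=ok&(p[:,2]>.008)&(p[:,2]<.03); print('base',cv2.minAreaRect((p[m][:,:2]*1000).astype(np.float32)))
```

```text
top 0.005 0.03 1446 med [0.487  0.173  0.0202] min [0.4267 0.0772 0.005 ] max [0.6016 0.3476 0.0299]
top 0.15 0.172 726 med [0.5028 0.176  0.1695] min [0.4846 0.1088 0.1503] max [0.5433 0.2739 0.172 ]
top 0.175 0.2 255 med [0.5092 0.2054 0.1792] min [0.4896 0.1121 0.175 ] max [0.5339 0.271  0.1886]
top 0.225 0.24 91 med [0.5106 0.1606 0.238 ] min [0.496  0.1103 0.2256] max [0.5263 0.1892 0.2399]
top 0.24 0.262 277 med [0.5111 0.1876 0.2445] min [0.4957 0.1098 0.2401] max [0.5284 0.21   0.2616]
top 0.262 0.31 123 med [0.5084 0.1183 0.299 ] min [0.4978 0.11   0.262 ] max [0.5211 0.1329 0.3037]
crosshead ((513.76904296875, 191.2137451171875), (164.76197814941406, 54.54894256591797), 88.308349609375)
base ((513.763427734375, 191.08409118652344), (169.6499481201172, 126.9734878540039), 89.03414154052734)
side 0.005 0.03 3482 med [0.4843 0.2248 0.0201] min [ 0.4438 -0.2833  0.005 ] max [0.9353 0.2784 0.03  ]
side 0.15 0.172 2145 med [0.4915 0.2174 0.1688] min [0.4814 0.1106 0.15  ] max [0.5393 0.2748 0.172 ]
side 0.175 0.2 861 med [0.5062 0.2004 0.1795] min [0.4872 0.1116 0.1751] max [0.5361 0.2713 0.2   ]
side 0.225 0.24 375 med [0.5018 0.1686 0.236 ] min [0.493  0.1159 0.2254] max [0.5194 0.2098 0.24  ]
side 0.24 0.262 537 med [0.5071 0.182  0.2451] min [0.4933 0.1113 0.24  ] max [0.5295 0.2095 0.262 ]
side 0.262 0.31 359 med [0.5028 0.128  0.2863] min [0.4971 0.1129 0.262 ] max [0.5191 0.1347 0.3023]
```

Emit:
jog_arm --rows '[{"tz":0.034,"rz":0.055},{"tz":0.034,"rz":0.055},{"tz":0.034,"rz":0.055},{"tz":0.034,"rz":0.055},{"tz":0.034,"rz":0.055},{"tx":0.02,"ty":0.03,"rz":0.055},{"tx":0.02,"ty":0.03,"rz":0.055},{"tx":0.02,"ty":0.03,"rz":0.055},{"tx":0.02,"ty":0.03,"rz":0.055},{"tx":0.02,"ty":0.03,"rz":0.055},{"tx":0.02,"ty":0.03,"rz":0.055},{"tx":0.02,"ty":0.03,"rz":0.055},{"tx":0.02,"ty":0.03,"rz":0.055},{"tx":0.02,"ty":0.03,"rz":0.055},{"tx":0.02,"ty":0.03,"rz":0.055},{"ty":0.04,"rz":0.055},{"ty":0.04,"rz":0.055},{"ty":0.04,"rz":0.055},{"ty":0.04,"rz":0.055},{"ty":0.04,"rz":0.055}]' --jaw 0.06 --newtons 50

```text
invalid input at $.rows[0]: expected keys tx, ty, tz, rx, ry, rz
```

Emit:
jog_arm --rows '[{"tx":0,"ty":0,"tz":0.034,"rx":0,"ry":0,"rz":0.055},{"tx":0,"ty":0,"tz":0.034,"rx":0,"ry":0,"rz":0.055},{"tx":0,"ty":0,"tz":0.034,"rx":0,"ry":0,"rz":0.055},{"tx":0,"ty":0,"tz":0.034,"rx":0,"ry":0,"rz":0.055},{"tx":0,"ty":0,"tz":0.034,"rx":0,"ry":0,"rz":0.055},{"tx":0.02,"ty":0.03,"tz":0,"rx":0,"ry":0,"rz":0.055},{"tx":0.02,"ty":0.03,"tz":0,"rx":0,"ry":0,"rz":0.055},{"tx":0.02,"ty":0.03,"tz":0,"rx":0,"ry":0,"rz":0.055},{"tx":0.02,"ty":0.03,"tz":0,"rx":0,"ry":0,"rz":0.055},{"tx":0.02,"ty":0.03,"tz":0,"rx":0,"ry":0,"rz":0.055},{"tx":0.02,"ty":0.03,"tz":0,"rx":0,"ry":0,"rz":0.055},{"tx":0.02,"ty":0.03,"tz":0,"rx":0,"ry":0,"rz":0.055},{"tx":0.02,"ty":0.03,"tz":0,"rx":0,"ry":0,"rz":0.055},{"tx":0.02,"ty":0.03,"tz":0,"rx":0,"ry":0,"rz":0.055},{"tx":0.02,"ty":0.03,"tz":0,"rx":0,"ry":0,"rz":0.055},{"tx":0,"ty":0.04,"tz":0,"rx":0,"ry":0,"rz":0.055},{"tx":0,"ty":0.04,"tz":0,"rx":0,"ry":0,"rz":0.055},{"tx":0,"ty":0.04,"tz":0,"rx":0,"ry":0,"rz":0.055},{"tx":0,"ty":0.04,"tz":0,"rx":0,"ry":0,"rz":0.055},{"tx":0,"ty":0.04,"tz":0,"rx":0,"ry":0,"rz":0.055}]' --jaw 0.06 --newtons 50

```text
clock: 2.1
tcp_pos: [0.5027, -0.1015, 0.4011]
tcp_rot: [-180.0, 0.0, 89.8]
ft_force: [0.2, 0.4, -0.3]
grip_width: 0.0598
grasp_force: 0.0
```

Emit:
jog_arm --rows '[{"tx":0.001,"ty":0.028,"tz":-0.0075,"rx":0,"ry":0,"rz":0},{"tx":0.001,"ty":0.028,"tz":-0.0075,"rx":0,"ry":0,"rz":0},{"tx":0.001,"ty":0.028,"tz":-0.0075,"rx":0,"ry":0,"rz":0},{"tx":0.001,"ty":0.028,"tz":-0.0075,"rx":0,"ry":0,"rz":0},{"tx":0.001,"ty":0.028,"tz":-0.0075,"rx":0,"ry":0,"rz":0},{"tx":0.001,"ty":0.028,"tz":-0.0075,"rx":0,"ry":0,"rz":0},{"tx":0,"ty":0.028,"tz":-0.0075,"rx":0,"ry":0,"rz":0},{"tx":0,"ty":0.028,"tz":-0.0075,"rx":0,"ry":0,"rz":0},{"tx":0,"ty":0,"tz":0,"rx":0,"ry":0,"rz":0}]'

```text
clock: 3.0
tcp_pos: [0.5081, 0.1245, 0.3403]
tcp_rot: [-179.9, -0.1, 90.0]
ft_force: [-1.0, -0.5, 0.3]
grip_width: 0.0604
grasp_force: 0.0
```

Run:
```python
from h import *
s=bot.sense();print(s['joint_positions'].round(1),s['tcp_pos'])
f=grab_frame('side'); P=pts(f)
cv2.imwrite('pics/side1.png',cv2.resize(f['img'][100:380,120:330,::-1],None,fx=2,fy=2,interpolation=cv2.INTER_CUBIC))
# knob: dark points z .245-.299 near
p=P.reshape(-1,3);c=f['img'].reshape(-1,3).astype(int)
m=(f['depth'].ravel()>0)&(p[:,2]>.255)&(p[:,2]<.295)&(abs(p[:,0]-.509)<.03)&(abs(p[:,1]-.122)<.03)
q=p[m][:,:2]; print(m.sum(),q.min(0),q.max(0))
A=np.c_[2*q,np.ones(len(q))];x=np.linalg.lstsq(A,(q**2).sum(1),rcond=None)[0]
print('circle',x[:2],np.sqrt(x[2]+x[0]**2+x[1]**2))
```

```text
[ 10.3   7.7 -34.1 101.5   4.4  72.3 -24.9] [0.50806699 0.12451108 0.34026809]
298 [0.49633852 0.11237223] [0.51632725 0.13451055]
circle [0.50916066 0.12218977] 0.01097417497198216
```

View pics/side1.png

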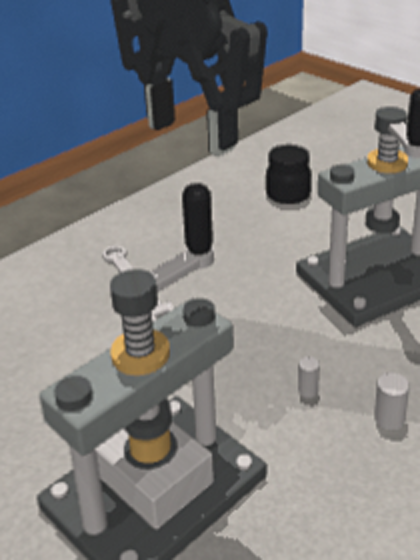

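The crop shows the open gripper straddling the knob (crop (198,218)) from above, well clear of it. The knob is at about (0.509, 0.122), so I'll lower and grip.

Emit:
jog_arm --rows '[{"tx":0.001,"ty":-0.0025,"tz":-0.01,"rx":0,"ry":0,"rz":0},{"tx":0,"ty":0,"tz":-0.02,"rx":0,"ry":0,"rz":0},{"tx":0,"ty":0,"tz":-0.02,"rx":0,"ry":0,"rz":0},{"tx":0,"ty":0,"tz":-0.02,"rx":0,"ry":0,"rz":0},{"tx":0,"ty":0,"tz":-0.01,"rx":0,"ry":0,"rz":0},{"tx":0,"ty":0,"tz":-0.009,"rx":0,"ry":0,"rz":0},{"tx":0,"ty":0,"tz":0,"rx":0,"ry":0,"rz":0}]'

```text
clock: 3.75
tcp_pos: [0.5099, 0.1178, 0.2515]
tcp_rot: [-179.9, 0.0, 89.7]
ft_force: [-0.2, 0.2, 0.7]
grip_width: 0.0597
grasp_force: 0.0
```

Emit:
jog_arm --rows '[{"tx":0,"ty":0,"tz":0,"rx":0,"ry":0,"rz":0},{"tx":0,"ty":0,"tz":0,"rx":0,"ry":0,"rz":0},{"tx":0,"ty":0,"tz":0,"rx":0,"ry":0,"rz":0},{"tx":0,"ty":0,"tz":0,"rx":0,"ry":0,"rz":0},{"tx":0,"ty":0,"tz":0,"rx":0,"ry":0,"rz":0},{"tx":0,"ty":0,"tz":0,"rx":0,"ry":0,"rz":0},{"tx":0,"ty":0,"tz":0,"rx":0,"ry":0,"rz":0},{"tx":0,"ty":0,"tz":0,"rx":0,"ry":0,"rz":0}]' --jaw 0.015 --newtons 50

```text
clock: 4.55
tcp_pos: [0.5104, 0.1186, 0.2531]
tcp_rot: [179.9, -0.0, 89.7]
ft_force: [-1.6, -1.3, 5.8]
grip_width: 0.0231
grasp_force: 48.6
```

Run:
```python
from h import *
s=bot.sense();print(s['tcp_pos'],s['ft_force'],s['joint_positions'].round(1))
# arc plan: axis C, radius .07, from q0
C=np.array([.5130,.1915]);yaw=np.radians(-1.4)
d=np.array([.509,.1215])-C; q0=-1.047-(np.arctan2(d[1],d[0])-yaw); print('q0',q0,np.hypot(*d))
n=60;qs=np.linspace(q0,3.665,n+1);a=yaw-1.047-qs
X=np.c_[C[0]+.07*np.cos(a),C[1]+.07*np.sin(a),-.00477*(qs-q0)]
X[:,:2]+=0
R=(X*1e4).round()/1e1
for k in range(0,n,20): print(k, qs[k+20].round(3),np.diff(R[k:k+21],axis=0).round(1).tolist())
```

```text
[0.51037604 0.11855446 0.25313765] [-1.59842068 -1.27104038  5.84409866] [  9.6  11.7 -33.7 108.2   7.4  62.2 -27.3]
q0 0.5564424996732407 0.07011419257183242
0 1.593 [[-3.6, 0.3, -0.2], [-3.6, 0.5, -0.3], [-3.6, 0.7, -0.2], [-3.5, 0.8, -0.3], [-3.5, 1.1, -0.2], [-3.4, 1.2, -0.3], [-3.3, 1.4, -0.2], [-3.3, 1.5, -0.3], [-3.2, 1.8, -0.2], [-3.1, 1.9, -0.3], [-3.0, 2.0, -0.2], [-2.8, 2.2, -0.3], [-2.8, 2.4, -0.2], [-2.6, 2.5, -0.3], [-2.6, 2.6, -0.2], [-2.3, 2.7, -0.3], [-2.2, 2.9, -0.2], [-2.1, 3.0, -0.2], [-1.9, 3.1, -0.3], [-1.8, 3.1, -0.2]]
20 2.629 [[-1.6, 3.3, -0.3], [-1.4, 3.3, -0.2], [-1.2, 3.4, -0.3], [-1.1, 3.5, -0.2], [-0.8, 3.5, -0.3], [-0.7, 3.6, -0.2], [-0.5, 3.6, -0.3], [-0.4, 3.6, -0.2], [-0.1, 3.6, -0.3], [0.1, 3.6, -0.2], [0.2, 3.7, -0.3], [0.4, 3.6, -0.2], [0.6, 3.5, -0.3], [0.8, 3.6, -0.2], [1.0, 3.5, -0.2], [1.2, 3.4, -0.3], [1.3, 3.4, -0.2], [1.5, 3.3, -0.3], [1.7, 3.2, -0.2], [1.8, 3.1, -0.3]]
40 3.665 [[2.0, 3.0, -0.2], [2.2, 2.9, -0.3], [2.3, 2.8, -0.2], [2.4, 2.7, -0.3], [2.6, 2.6, -0.2], [2.7, 2.4, -0.3], [2.9, 2.2, -0.2], [2.9, 2.2, -0.3], [3.1, 1.9, -0.2], [3.1, 1.8, -0.3], [3.2, 1.7, -0.2], [3.4, 1.4, -0.3], [3.3, 1.3, -0.2], [3.5, 1.1, -0.2], [3.5, 1.0, -0.3], [3.5, 0.7, -0.2], [3.6, 0.6, -0.3], [3.6, 0.4, -0.2], [3.7, 0.2, -0.3], [3.6, 0.0, -0.2]]
```

Emit:
jog_arm --rows '[{"tx":-0.0036,"ty":0.0003,"tz":-0.0002,"rx":0,"ry":0,"rz":0},{"tx":-0.0036,"ty":0.0005,"tz":-0.0003,"rx":0,"ry":0,"rz":0},{"tx":-0.0036,"ty":0.0007,"tz":-0.0002,"rx":0,"ry":0,"rz":0},{"tx":-0.0035,"ty":0.0008,"tz":-0.0003,"rx":0,"ry":0,"rz":0},{"tx":-0.0035,"ty":0.0011,"tz":-0.0002,"rx":0,"ry":0,"rz":0},{"tx":-0.0034,"ty":0.0012,"tz":-0.0003,"rx":0,"ry":0,"rz":0},{"tx":-0.0033,"ty":0.0014,"tz":-0.0002,"rx":0,"ry":0,"rz":0},{"tx":-0.0033,"ty":0.0015,"tz":-0.0003,"rx":0,"ry":0,"rz":0},{"tx":-0.0032,"ty":0.0018,"tz":-0.0002,"rx":0,"ry":0,"rz":0},{"tx":-0.0031,"ty":0.0019,"tz":-0.0003,"rx":0,"ry":0,"rz":0}]'

```text
clock: 5.55
tcp_pos: [0.4759, 0.128, 0.2506]
tcp_rot: [180.0, 0.1, 89.6]
ft_force: [-6.9, -13.2, 16.2]
grip_width: 0.0226
grasp_force: 49.8
```

Emit:
jog_arm --rows '[{"tx":-0.003,"ty":0.0018,"tz":0,"rx":0,"ry":0,"rz":0},{"tx":-0.0028,"ty":0.002,"tz":0,"rx":0,"ry":0,"rz":0},{"tx":-0.0028,"ty":0.0022,"tz":0,"rx":0,"ry":0,"rz":0},{"tx":-0.0026,"ty":0.0023,"tz":-0.0001,"rx":0,"ry":0,"rz":0},{"tx":-0.0026,"ty":0.0024,"tz":-0.0002,"rx":0,"ry":0,"rz":0},{"tx":-0.0023,"ty":0.0027,"tz":-0.0003,"rx":0,"ry":0,"rz":0},{"tx":-0.0022,"ty":0.0029,"tz":-0.0002,"rx":0,"ry":0,"rz":0},{"tx":-0.0021,"ty":0.003,"tz":-0.0002,"rx":0,"ry":0,"rz":0},{"tx":-0.0019,"ty":0.0031,"tz":-0.0003,"rx":0,"ry":0,"rz":0},{"tx":-0.0018,"ty":0.0031,"tz":-0.0002,"rx":0,"ry":0,"rz":0}]'

```text
clock: 6.55
tcp_pos: [0.4501, 0.1538, 0.2481]
tcp_rot: [-179.8, 0.2, 89.7]
ft_force: [-14.1, -8.9, 9.6]
grip_width: 0.0228
grasp_force: 49.5
```

Run:
```python
from h import *
f=grab_frame('side'); P=pts(f)
cv2.imwrite('pics/side2.png',cv2.resize(f['img'][100:380,120:330,::-1],None,fx=2,fy=2,interpolation=cv2.INTER_CUBIC))
s=bot.sense();print(s['tcp_pos'],s['ft_force'],s['joint_positions'].round(1))
```

```text
[0.44974461 0.15438706 0.24809903] [-14.34018845  -7.81550176   9.7732249 ] [  7.3   7.4 -36.4 113.7   5.1  60.7 -31.7]
```

View pics/side2.png

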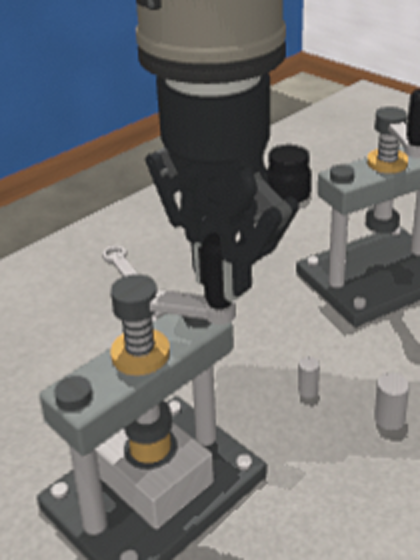

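The gripper (crop (225,280)) holds the knob and the crank arm has swung with it. The ram is still just above the bush at (152,440). The measured force is about 16 N and purely radial, so I'll widen the arc slightly.

Emit:
jog_arm --rows '[{"tx":-0.002,"ty":0.0033,"tz":-0.0002,"rx":0,"ry":0,"rz":0},{"tx":-0.0018,"ty":0.0033,"tz":-0.0001,"rx":0,"ry":0,"rz":0},{"tx":-0.0016,"ty":0.0034,"tz":-0.0002,"rx":0,"ry":0,"rz":0},{"tx":-0.0014,"ty":0.0035,"tz":-0.0002,"rx":0,"ry":0,"rz":0},{"tx":-0.001,"ty":0.0035,"tz":-0.0003,"rx":0,"ry":0,"rz":0},{"tx":-0.0007,"ty":0.0036,"tz":-0.0002,"rx":0,"ry":0,"rz":0},{"tx":-0.0005,"ty":0.0036,"tz":-0.0003,"rx":0,"ry":0,"rz":0},{"tx":-0.0004,"ty":0.0036,"tz":-0.0002,"rx":0,"ry":0,"rz":0},{"tx":-0.0001,"ty":0.0036,"tz":-0.0003,"rx":0,"ry":0,"rz":0},{"tx":0.0001,"ty":0.0036,"tz":-0.0002,"rx":0,"ry":0,"rz":0}]'

```text
clock: 7.6
tcp_pos: [0.4407, 0.1899, 0.2457]
tcp_rot: [-179.8, 0.1, 89.7]
ft_force: [-10.9, -2.8, 0.8]
grip_width: 0.023
grasp_force: 49.1
```

Emit:
jog_arm --rows '[{"tx":0.0001,"ty":0.0037,"tz":-0.0003,"rx":0,"ry":0,"rz":0},{"tx":0.0003,"ty":0.0036,"tz":-0.0002,"rx":0,"ry":0,"rz":0},{"tx":0.0005,"ty":0.0035,"tz":-0.0003,"rx":0,"ry":0,"rz":0},{"tx":0.0007,"ty":0.0036,"tz":-0.0002,"rx":0,"ry":0,"rz":0},{"tx":0.0009,"ty":0.0035,"tz":-0.0002,"rx":0,"ry":0,"rz":0},{"tx":0.0012,"ty":0.0034,"tz":-0.0003,"rx":0,"ry":0,"rz":0},{"tx":0.0013,"ty":0.0034,"tz":-0.0002,"rx":0,"ry":0,"rz":0},{"tx":0.0015,"ty":0.0033,"tz":-0.0003,"rx":0,"ry":0,"rz":0},{"tx":0.0017,"ty":0.0032,"tz":-0.0002,"rx":0,"ry":0,"rz":0},{"tx":0.0018,"ty":0.0031,"tz":-0.0003,"rx":0,"ry":0,"rz":0}]'

```text
clock: 8.6
tcp_pos: [0.4506, 0.2244, 0.2433]
tcp_rot: [-179.8, 0.1, 89.8]
ft_force: [-13.0, -2.0, 5.2]
grip_width: 0.0227
grasp_force: 49.5
```

Emit:
jog_arm --rows '[{"tx":0.0018,"ty":0.0032,"tz":-0.0001,"rx":0,"ry":0,"rz":0},{"tx":0.002,"ty":0.0031,"tz":-0.0002,"rx":0,"ry":0,"rz":0},{"tx":0.0021,"ty":0.003,"tz":-0.0002,"rx":0,"ry":0,"rz":0},{"tx":0.0023,"ty":0.0028,"tz":-0.0002,"rx":0,"ry":0,"rz":0},{"tx":0.0025,"ty":0.0027,"tz":-0.0002,"rx":0,"ry":0,"rz":0},{"tx":0.0027,"ty":0.0024,"tz":-0.0003,"rx":0,"ry":0,"rz":0},{"tx":0.0029,"ty":0.0022,"tz":-0.0002,"rx":0,"ry":0,"rz":0},{"tx":0.0029,"ty":0.0022,"tz":-0.0003,"rx":0,"ry":0,"rz":0},{"tx":0.0031,"ty":0.0019,"tz":-0.0002,"rx":0,"ry":0,"rz":0},{"tx":0.0031,"ty":0.0018,"tz":-0.0003,"rx":0,"ry":0,"rz":0}]'

```text
clock: 9.6
tcp_pos: [0.4763, 0.2496, 0.2409]
tcp_rot: [-179.8, 0.1, 89.8]
ft_force: [-9.2, -1.3, -0.9]
grip_width: 0.0227
grasp_force: 49.0
```

Emit:
jog_arm --rows '[{"tx":0.0032,"ty":0.0017,"tz":-0.0002,"rx":0,"ry":0,"rz":0},{"tx":0.0034,"ty":0.0014,"tz":-0.0003,"rx":0,"ry":0,"rz":0},{"tx":0.0033,"ty":0.0013,"tz":-0.0002,"rx":0,"ry":0,"rz":0},{"tx":0.0035,"ty":0.0011,"tz":-0.0002,"rx":0,"ry":0,"rz":0},{"tx":0.0035,"ty":0.001,"tz":-0.0003,"rx":0,"ry":0,"rz":0},{"tx":0.0035,"ty":0.0007,"tz":-0.0002,"rx":0,"ry":0,"rz":0},{"tx":0.0036,"ty":0.0006,"tz":-0.0003,"rx":0,"ry":0,"rz":0},{"tx":0.0036,"ty":0.0004,"tz":-0.0002,"rx":0,"ry":0,"rz":0},{"tx":0.0037,"ty":0.0002,"tz":-0.0003,"rx":0,"ry":0,"rz":0},{"tx":0.0036,"ty":0,"tz":-0.0002,"rx":0,"ry":0,"rz":0},{"tx":0,"ty":0,"tz":0,"rx":0,"ry":0,"rz":0}]'

```text
clock: 10.7
tcp_pos: [0.5116, 0.2585, 0.2384]
tcp_rot: [-179.9, 0.0, 89.8]
ft_force: [-4.3, 2.2, -4.6]
grip_width: 0.0227
grasp_force: 49.1
```

Run:
```python
from h import *
f=grab_frame('side')
cv2.imwrite('pics/side3.png',cv2.resize(f['img'][100:380,120:330,::-1],None,fx=2,fy=2,interpolation=cv2.INTER_CUBIC))
s=bot.sense();print(s['tcp_pos'],s['ft_force'])
# circle fit of TCP path
q=np.array([[.5104,.1186],[.4759,.128],[.4497,.1543],[.4407,.1899],[.4506,.2244],[.4763,.2496],s['tcp_pos'][:2]])
A=np.c_[2*q,np.ones(len(q))];x=np.linalg.lstsq(A,(q**2).sum(1),rcond=None)[0]
c=x[:2];print('circle',c,np.sqrt(x[2]+c@c)); a=np.degrees(np.arctan2(*(q-c).T[::-1]));print(a)
```

```text
[0.51156083 0.25847268 0.23839812] [-5.48738068  2.2647435  -6.07010692]
circle [0.51064783 0.18859887] 0.06993521399567608
[ -90.20285789 -119.83027321 -150.63102477  178.93434143  149.19617483
  119.38250644   89.25139738]
```

View pics/side3.png

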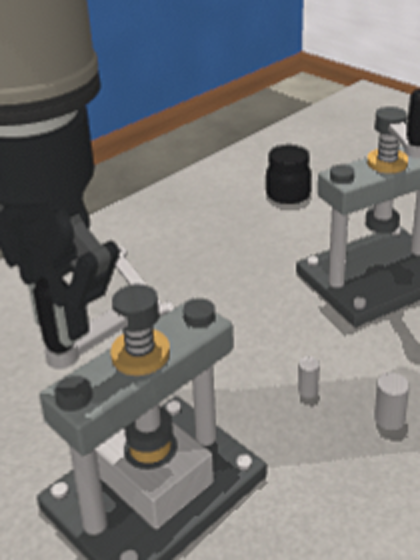

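The ram has pushed the bush down at (150,452), and the arm now points to the left post with the knob at (60,330). The angle is within about 1° of target, so I'll release, lift and check.

Emit:
jog_arm --rows '[{"tx":0.001,"ty":0,"tz":0,"rx":0,"ry":0,"rz":0},{"tx":0,"ty":0,"tz":0,"rx":0,"ry":0,"rz":0},{"tx":0,"ty":0,"tz":0,"rx":0,"ry":0,"rz":0}]'

```text
clock: 11.05
tcp_pos: [0.5122, 0.2585, 0.2384]
tcp_rot: [-179.8, 0.0, 89.8]
ft_force: [-6.8, 1.5, -3.7]
grip_width: 0.0224
grasp_force: 49.3
```

Emit:
jog_arm --rows '[{"tx":0,"ty":0,"tz":0,"rx":0,"ry":0,"rz":0},{"tx":0,"ty":0,"tz":0,"rx":0,"ry":0,"rz":0},{"tx":0,"ty":0,"tz":0,"rx":0,"ry":0,"rz":0},{"tx":0,"ty":0,"tz":0,"rx":0,"ry":0,"rz":0},{"tx":0,"ty":0,"tz":0,"rx":0,"ry":0,"rz":0},{"tx":0,"ty":0,"tz":0,"rx":0,"ry":0,"rz":0}]' --jaw 0.06

```text
clock: 11.65
tcp_pos: [0.5139, 0.2581, 0.2391]
tcp_rot: [180.0, -0.0, 89.7]
ft_force: [-0.2, 0.3, 0.5]
grip_width: 0.0602
grasp_force: 0.0
```

Emit:
jog_arm --rows '[{"tx":0,"ty":0,"tz":0.01,"rx":0,"ry":0,"rz":0},{"tx":0,"ty":0,"tz":0.02,"rx":0,"ry":0,"rz":0},{"tx":0,"ty":0,"tz":0.02,"rx":0,"ry":0,"rz":0},{"tx":0,"ty":0,"tz":0.03,"rx":0,"ry":0,"rz":0},{"tx":0,"ty":0,"tz":0.03,"rx":0,"ry":0,"rz":0},{"tx":0,"ty":0.03,"tz":0.02,"rx":0,"ry":0,"rz":0},{"tx":0,"ty":0.03,"tz":0,"rx":0,"ry":0,"rz":0},{"tx":0,"ty":0.03,"tz":0,"rx":0,"ry":0,"rz":0},{"tx":0,"ty":0.03,"tz":0,"rx":0,"ry":0,"rz":0},{"tx":0,"ty":0.03,"tz":0,"rx":0,"ry":0,"rz":0},{"tx":0,"ty":0.03,"tz":0,"rx":0,"ry":0,"rz":0},{"tx":0,"ty":0,"tz":0,"rx":0,"ry":0,"rz":0}]'

```text
clock: 12.85
tcp_pos: [0.5121, 0.442, 0.3691]
tcp_rot: [-179.9, -0.1, 90.0]
ft_force: [-0.0, 0.1, -0.3]
grip_width: 0.0603
grasp_force: 0.0
```

Run:
```python
from h import *
s=bot.sense();print(s['clock'],s['tcp_pos'],s['ft_force'])
for n in('side','top'):
    f=grab_frame(n);P=pts(f);p=P.reshape(-1,3)
    m=(f['depth'].ravel()>0)&(p[:,2]>.24)&(p[:,2]<.283)&(abs(p[:,0]-.513)<.05)&(abs(p[:,1]-.262)<.03)
    q=p[m][:,:2]; print(n,m.sum(),q.min(0),q.max(0))
    A=np.c_[2*q,np.ones(len(q))];x=np.linalg.lstsq(A,(q**2).sum(1),rcond=None)[0]
    print('circle',x[:2],np.sqrt(x[2]+x[0]**2+x[1]**2))
    t=(p[:,2]>.278)&m; print('top med',t.sum(),np.median(p[t],0),p[m][:,2].max())
    # arm line: arm top z .222-.23
    a=(f['depth'].ravel()>0)&(p[:,2]>.217)&(p[:,2]<.231)&(abs(p[:,0]-.513)<.03)&(p[:,1]>.212)&(p[:,1]<.246)
    if a.sum()>10: print('arm fit dx/dy',np.polyfit(p[a][:,1],p[a][:,0],1),a.sum())
    if n=='top':cv2.imwrite('pics/top4.png',f['img'][...,::-1])
```

```text
12.85 [0.51206311 0.4420261  0.36911126] [-0.03667807  0.05360536 -0.28501543]
side 434 [0.49750097 0.25029397] [0.51747028 0.27421853]
circle [0.51040826 0.26181466] 0.011019122530814461
top med 58 [0.50249574 0.26716034 0.2809004 ] 0.2829864204321532
arm fit dx/dy [-0.04442056  0.51828013] 241
top 86 [0.50102189 0.24923722] [0.52408009 0.27227676]
circle [0.51283303 0.26101679] 0.011100751610315067
top med 26 [0.51256603 0.25661087 0.28131617] 0.2829745320597651
arm fit dx/dy [-0.03707866  0.52181178] 127
```

View pics/top4.png

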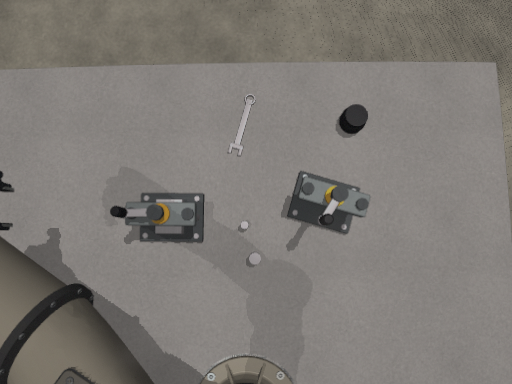

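The top view shows the loaded press's arm pointing to its left post with the knob at (118,212). The empty press is unchanged, with its knob still at (327,219). I'll check the angle with the same measurement before and after.

Run:
```python
from h import *
import pickle
def circ(q):
    A=np.c_[2*q,np.ones(len(q))];x=np.linalg.lstsq(A,(q**2).sum(1),rcond=None)[0]
    return x[:2]
for n in('side','top'):
    G=[pickle.load(open(n+'.pkl','rb')),grab_frame(n)]
    r=[]
    for i,f in enumerate(G):
        p=pts(f).reshape(-1,3);v=f['depth'].ravel()>0
        near=np.hypot(p[:,0]-.512,p[:,1]-.191)
        zh=.245 if i==0 else .230
        h=v&(near<.025)&(p[:,2]>zh-.006)&(p[:,2]<zh+.006)
        ht=np.percentile(p[h][:,2],50)
        (hc,hs,_)=cv2.minAreaRect(p[h][:,:2].astype(np.float32)*1000)
        ky=.1215 if i==0 else .2615
        k=v&(np.hypot(p[:,0]-.511,p[:,1]-ky)<.022)&(p[:,2]>ht+.01)
        kc=circ(p[k][:,:2]); d=kc*1000-hc
        s=v&(abs(p[:,0]-.5135)<.02)&(p[:,2]>.163)&(p[:,2]<.172)
        print(n,i,'hub',np.round(hc,1),np.round(hs,1),'hubz',round(ht*1000,1),'knob',(kc*1000).round(1),'ang',np.degrees(np.arctan2(d[1],d[0])).round(1),np.hypot(*d).round(1),'ktop',np.percentile(p[k][:,2],99).round(4))
    # crosshead orientation from front/back edges: post caps + top rectangle
    m=v&(p[:,2]>.160)&(p[:,2]<.19)&(abs(p[:,0]-.513)<.04)&(abs(p[:,1]-.191)<.09)
    print('crosshead',cv2.minAreaRect(p[m][:,:2].astype(np.float32)*1000))
```

```text
side 0 hub [512.7 188.8] [35.6 43.5] hubz 245.0 knob [507.7 123.6] ang -94.3 65.5 ktop 0.3016
side 1 hub [510.1 194. ] [35.4 40.8] hubz 230.1 knob [508.6 262.9] ang 91.3 68.9 ktop 0.2872
crosshead ((510.564697265625, 191.85653686523438), (165.2832794189453, 56.178497314453125), 89.47687530517578)
top 0 hub [512.  188.3] [43.4 32.7] hubz 244.7 knob [509.1 120.1] ang -92.4 68.2 ktop 0.3033
top 1 hub [512.9 195. ] [40. 33.] hubz 229.8 knob [512.3 259.5] ang 90.5 64.5 ktop 0.2885
crosshead ((513.84521484375, 191.25027465820312), (164.42442321777344, 54.52140426635742), 88.40650939941406)
```

The measurements agree to within about 2° (roughly 0.04 rad) of the quarter-turn mark. The screw dropped 14.9 mm against the expected 14.8 mm. The job is done, so I'm handing it in.

```bash
python3 -c "
from h import *
print(bot.sign_off())"
```

```text
the job is handed in; nothing more can be done
None
```

The loaded press's crank was wound clockwise past first contact and on to the quarter-turn mark, about 2° short by camera; the bush is pressed in, the knob is released with the arm clear, the empty press was left alone, and the job is handed in at about 13 s.

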